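Tip the ripe cherry tomatoes into the red tilt-out bin

TASK

On the tomato packing bench, pull the red tilt-out bin open to its stop, then take the scoop that holds the red cherry tomatoes and tip all three of them into the opened red bin. Stand the empty scoop back on the bench, right way up, and leave the red bin open. Leave the green bin shut and the scoop of green tomatoes where it is.

Things in the scene. Friction and masses are not known exactly. Their poses are not given: they have to be found in the camera images.
- red_bin (a joint): Tilt of the red bin about its bottom front edge, rad: 0 shut (starts at 0 to 0.08), 0.65 at its stop; the top of its front comes out towards the robot and down. Stiff hinge: stays where left, 3 to 5 N at the handle. Red and green bin stand side by side, in either order, in plywood housings 165 mm wide, 150 deep, roof 193 mm above the bench, a tile of the bin's colour on the roof.
- red_handle (a point): Middle of the red bin's handle, a level round steel bar 12 mm thick and 100 mm long along the bin's width. It stands 56 mm out from the front panel and 12 mm over the panel's top edge, so it can be pinched from above; shut, it is 191 mm above the bench, level with the roof. Moves with the bin; axes as red_hinge.
- red_hinge (a point): Middle of the red bin's hinge line: bottom of its 150 mm high front panel, 29 mm above the bench. Axes tilt with the bin: y along the hinge; shut, x level into the housing, z up. Handle at x -62, z 162 mm. Room inside: x 0 to 111, y -72 to 72 mm. Open to its stop, the panel's top is 91 mm out and 119 mm up; pour between it and the roof's front edge (straight over the hinge, 164 mm up).
- ripe_scoop_handle (a point): Middle of the handle (level black bar, 95 long, 16 wide, 18 mm tall) of the scoop with the red tomatoes, 45 mm above the bench. Axes: x to the open nose, z up. Metal tray 100 x 75 mm, 40 mm deep; back wall 56 mm high, 50 mm ahead of this point; nose edge 150 mm ahead, 45 mm below; its 3 mm lip holds the tomatoes to some 35 degrees nose down; at 57 all roll out. 0.18 kg. Looks like the other scoop.
- ripe1_center (a point): First of three red tomatoes: a ripe, bright red cherry tomato, a ball of 28 mm diameter (13 g, rolls easily), lying with two others in the ripe scoop; the point is its centre
- ripe2_center (a point): Second of three red tomatoes: a ripe, bright red cherry tomato, a ball of 28 mm diameter (13 g, rolls easily), lying with two others in the ripe scoop; the point is its centre
- ripe3_center (a point): Third of three red tomatoes: a ripe, bright red cherry tomato, a ball of 28 mm diameter (13 g, rolls easily), lying with two others in the ripe scoop; the point is its centre
- green_bin (a joint): Tilt of the green bin next to the red one, built the same (rad, 0 shut, starts at 0 to 0.08). Not to be opened.
- unripe_scoop_handle (a point): Middle of the handle of the other scoop, of the same build, which holds three green cherry tomatoes. The two scoops may change places. To be left where it is.

How it is judged:
On the way, in this order (a step that is already met when the one before it is completed fails the run):
1. the red bin is pulled open to its stop (value of joint red_bin above 0.5 rad), for 0.2 s.
2. all three red tomatoes are in the opened red bin (value of joint red_bin above 0.5 rad and x of ripe1_center in the frame of red_hinge between 0 and 0.115 m and y of ripe1_center in the frame of red_hinge between -0.073 and 0.073 m and z of ripe1_center in the frame of red_hinge between 0 and 0.14 m and x of ripe2_center in the frame of red_hinge between 0 and 0.115 m and y of ripe2_center in the frame of red_hinge between -0.073 and 0.073 m and z of ripe2_center in the frame of red_hinge between 0 and 0.14 m and x of ripe3_center in the frame of red_hinge between 0 and 0.115 m and y of ripe3_center in the frame of red_hinge between -0.073 and 0.073 m and z of ripe3_center in the frame of red_hinge between 0 and 0.14 m), for 0.2 s.
At the end, for the whole second after the job is handed in: The red bin stands open at its stop (tilt over 0.5 rad), all three red tomatoes lie inside it, and the empty scoop stands on the bench right way up (its handle 30 to 60 mm above the bench, tilted less than 0.2 rad) (all of step 2 and height (world z) of ripe_scoop_handle between 0.03 and 0.06 m and angle between ripe_scoop_handle's own z axis and vertical below 0.2 rad); the robot touches nothing.
It fails at once if the green bin is opened (beyond 0.25 rad) (value of joint green_bin above 0.25 rad).
It fails at once if the scoop of green tomatoes is moved (more than 40 mm) (distance of unripe_scoop_handle from where it was at the start of the episode above 0.04 m).
It also fails if it takes over 67 s, if anything falls off the work surface, if the arm or the gripper's body presses on something with over 40 N, if the wrist force passes 120 N, or if a joint passes its speed limit or range.

ROBOT

A 6-joint arm with a two-finger parallel gripper is mounted at the origin on the work surface. World frame = base frame: x ahead of the robot, y to its left, z up, the work surface at z = 0. Lengths are in m, angles in rad, forces in N, time in s.
With the tool pointing down it reaches from about 0.35 to 0.85 m from the base axis. Payload 8.1 kg.
Tool frame: the origin (TCP) lies at the centre of the arm's flange, where the gripper is bolted on; the fingertips stand 186 mm ahead of it and the grasp point (between the pads) lies 167 mm ahead of it; z points along the fingers, y is the line along which they close (so a half turn about z gives the same grasp; the last joint's range is limited). The gripper opens to 93 mm and grips with 3 to 60 N. Pads are 15 mm wide; open, the fingers measure 128 mm over their backs; the gripper's body (75 mm by 188 mm) begins 65 mm behind the grasp point.
Start: joints at [-1.36, 0.13, 1.488, -0, 1.523, -0.085], TCP at [0.175, -0.574, 0.405] pointing down, gripper open.
Joint ranges: [-2.96, 2.96], [-0.89, 2.26], [0.02, 2.5], [-1.34, 4.48], [0, 2.73], [-2.66, 2.66]. Speed limits (rad/s): [2.39, 2.39, 2.79, 3.14, 3.14, 3.14].

INTERFACE

Orientations are given as a rotation vector (axis times angle).
In Python, from plant import read_state, read_camera, camera_params, robot gives the robot as it stands.
- The arm moves only by the tool carry_out, never from a script. Its argument "targets" is a list of rows, each an object of numbers: "hand": the opening in per cent of the stroke, from 0 (shut) to 100 (fully open); "x", "y", "z": the shift along the tool's x, y, z in m; "ax", "ay", "az": the turn, a rotation vector about the tool's x, y, z in rad. In form: [{"hand": .., "x": .., "y": .., "z": .., "ax": .., "ay": .., "az": ..}, ...]. A call has 1 to 8 rows; each row is the pose to reach, as a shift and turn from the pose commanded when the call began, along the tool's axes at that moment; what a row does not reach only later rows make up. A row lasts 1/8 s, in which the tool goes at most 62.5 mm and 10.7 degrees, less where a joint would pass 70% of its speed; a pose out of reach is approached as far as the arm can. A call with a gripper value outside its range is refused whole. The fingers move at their own pace and stop on an object; "newtons" is the grip in N (left out, the last holds). Time passes only in rows, so rows that repeat a pose let the fingers close. It gives the time, the measured TCP pose, the force, the opening and the grip force at its end, in the units of the state.
- read_state(): the state, without advancing time (a new reading comes with each control period).
- read_camera(name): name is "scene" or "top"; returns (picture, depth): 400x640x3 uint8, blue, green, red; 400x640 float32, m along the optical axis (not along the pixel's ray), 0 where there is no reading.
- camera_params(name): a dict with "fx", "fy", "cx", "cy" (pixels), "position" and "rotation" of the camera in the world. Camera axes: x right, y up, looking along -z (the intrinsics and any distortion apply to the point x, -y, -z); pixel columns grow to the right and rows downward; lengths in m; the calibration is good to about 2 mm. A picture is of the moment at which its call begins. camera_params takes no time and is no camera call.
- robot.close_job(): hands the job in; it is judged then, once.
The state is a dict: "t": time; "q": joint angles; "dq": joint speeds; "joint_torque": joint torques, N m; "tool_pos": TCP position; "orientation": TCP orientation; "force": force on the tool from outside, world axes, zero at the start; "wrist_torque": the same for the moment, N m; "opening": finger opening in m; "gripper_force": force on a finger pad.
Only numpy, scipy, OpenCV 4.12 (cv2) and the standard library are available. Lean on these libraries where they do the work, as an engineer would, in place of code of your own. Each camera call takes 0.05 s, during which the arm holds its last target. There are 200 camera calls.

## Working session

There is one attempt and no reset: what is moved stays moved. The work goes in short steps, Python scripts to look and compute and a tool call to move; the robot and the scene stay as the last step left them, time stands still between calls to the robot, and variables do not carry over. Pictures are saved under pics/ and viewed, at most 10 in all, crops included, and the job is handed in when it is done.

Besides the shell and the picture viewer there is one more tool, called after ">>>" in YAML: its name, and indented under it one key for each argument. carry_out: Moves the arm, as the interface text tells. Its arguments: {"type":"object","properties":{"targets":{"type":"array","items":{"type":"object","properties":{"hand":{"type":"number"},"x":{"type":"number"},"y":{"type":"number"},"z":{"type":"number"},"ax":{"type":"number"},"ay":{"type":"number"},"az":{"type":"number"}}}},"newtons":{"type":"number"}},"required":["targets"]}

```bash
ls; mkdir -p pics
python3 - <<'E'
from plant import *
import cv2,numpy as np
for n in("scene","top"):
    im,d=read_camera(n); cv2.imwrite(f"pics/{n}0.png",im); np.save(f"{n}0.npy",d)
    p=camera_params(n); print(n,p)
s=read_state();print(s)
E
```

```text
pics
scene {'fx': 417.4058040491481, 'fy': 417.4058040491481, 'cx': 323.6211186955194, 'cy': 199.8447165054868, 'position': array([ 0.51901103, -0.70828508,  0.79156064]), 'rotation': array([ 0.79076608, -0.0319708 , -0.09341861])}
top {'fx': 449.90804873769736, 'fy': 449.90804873769736, 'cx': 315.13956270638005, 'cy': 204.43211115074047, 'position': array([ 0.46631238, -0.04529727,  1.28271541]), 'rotation': array([ 0.07437798, -0.06050578, -1.58686921])}
{'t': 0.1, 'q': array([-1.36043335e+00,  1.31082196e-01,  1.48913744e+00, -2.82671839e-05,
        1.52299438e+00, -8.53707715e-02]), 'dq': array([ 0.00068674, -0.00157106, -0.00221471,  0.00041384,  0.00073768,
        0.00093755]), 'joint_torque': array([ 1.17675743e-03, -5.61340034e+01, -4.93095803e+01,  7.70591106e-02,
        2.91394506e-02, -3.22341850e-05]), 'tool_pos': array([ 0.17485688, -0.57375026,  0.40381224]), 'orientation': array([-3.10571122e+00, -4.62610501e-01,  2.03221623e-04]), 'force': array([-1.00660171,  0.3883706 , -0.10679201]), 'wrist_torque': array([ 0.01458056, -0.00219968, -0.05259938]), 'gripper_force': 0.0, 'opening': 0.09287530395012616}
```

View pics/scene0.png

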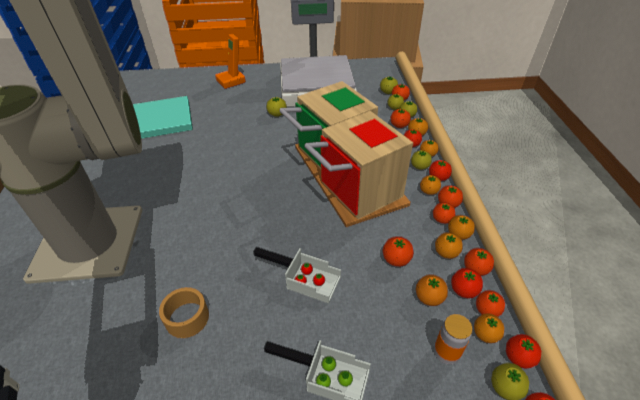

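View pics/top0.png

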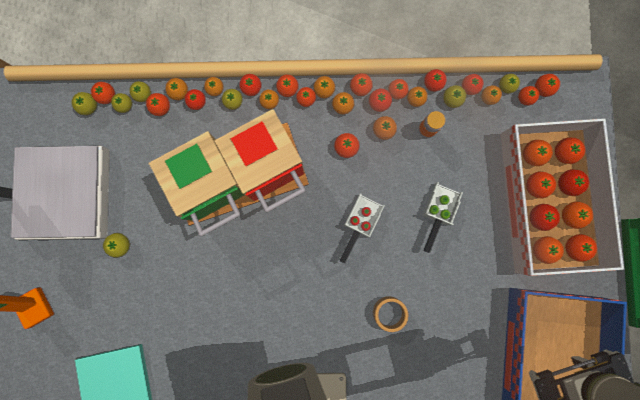

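The top view shows the red tile at (255,143), the red handle bar at about (280,193), the ripe scoop's tray at (366,216) with its handle at (350,245), and the green scoop's handle at (433,235).

```bash
cat > h.py <<'E'
import numpy as np,cv2
from scipy.spatial.transform import Rotation as R
from plant import *
def cloud(n,d):
    p=camera_params(n); v,u=np.mgrid[0:400,0:640]
    c=np.stack([(u-p['cx'])/p['fx']*d,-(v-p['cy'])/p['fy']*d,-d],-1)
    return c@R.from_rotvec(p['rotation']).as_matrix().T+p['position']
def plane(n,uv,z):
    p=camera_params(n);uv=np.atleast_2d(uv)
    c=np.stack([(uv[:,0]-p['cx'])/p['fx'],-(uv[:,1]-p['cy'])/p['fy'],-np.ones(len(uv))],-1)@R.from_rotvec(p['rotation']).as_matrix().T
    return p['position']+c*((z-p['position'][2])/c[:,2])[:,None]
def rect(P):
    r=cv2.minAreaRect((P[:,:2]*1000).astype(np.float32)); return r,cv2.boxPoints(r).round(0).tolist()
E
python3 - <<'E'
from h import *
for n in("top","scene"):
    im=cv2.imread(f"pics/{n}0.png");W=cloud(n,np.load(f"{n}0.npy"));hsv=cv2.cvtColor(im,cv2.COLOR_BGR2HSV)
    z=W[...,2]
    red=((hsv[...,0]<6)|(hsv[...,0]>174))&(hsv[...,1]>170)&(hsv[...,2]>80)
    m=red&(z>.18)&(z<.21); print(n,"tile",rect(W[m]),np.median(z[m]))
    c=W[m].mean(0)
    m=(hsv[...,1]<60)&(abs(z-.19)<.03)&(np.hypot(W[...,0]-c[0],W[...,1]-c[1])<.22)
    k,l,st,_=cv2.connectedComponentsWithStats(m.astype(np.uint8))
    for i in range(1,k):
        if st[i,4]>40: print("bar",st[i],rect(W[l==i]),np.median(z[l==i]))
    m=(hsv[...,2]<60)&(z>.03)&(z<.08)&(W[...,1]<.1)&(W[...,0]>.3)&(W[...,0]<.7)
    k,l,st,_=cv2.connectedComponentsWithStats(m.astype(np.uint8))
    for i in range(1,k):
        if st[i,4]>60: print("hnd",st[i],rect(W[l==i]),np.median(z[l==i]))
    m=red&(z>.01)&(z<.06)&(W[...,0]<.56)
    k,l,st,ce=cv2.connectedComponentsWithStats(m.astype(np.uint8))
    for i in range(1,k):
        if st[i,4]>15: print("tom",ce[i],W[l==i].mean(0))
E
```

```text
top tile (((686.6132202148438, 94.74375915527344), (142.29457092285156, 148.9591522216797), 28.326749801635742), [[589.0, 127.0], [659.0, -5.0], [785.0, 63.0], [714.0, 194.0]]) 0.19633356346969988
bar [255 171  51  41 398] (((595.555908203125, 49.78356170654297), (62.90626907348633, 112.96138000488281), 27.99038314819336), [[541.0, 85.0], [594.0, -15.0], [650.0, 15.0], [597.0, 114.0]]) 0.1932050601733757
bar [213 193  27  35 227] (((549.9363403320312, 191.09408569335938), (63.63624572753906, 70.53657531738281), 27.60183334350586), [[505.0, 208.0], [538.0, 145.0], [594.0, 175.0], [562.0, 237.0]]) 0.19229687195711875
hnd [424 219  18  33 208] (((481.74755859375, -353.36614990234375), (14.525251388549805, 92.75753784179688), 66.13180541992188), [[436.0, -341.0], [521.0, -379.0], [527.0, -365.0], [442.0, -328.0]]) 0.053143169818714475
hnd [340 231  20  32 168] (((455.4912109375, -125.81114959716797), (14.279045104980469, 89.79853820800781), 61.8238410949707), [[413.0, -111.0], [492.0, -153.0], [498.0, -141.0], [419.0, -98.0]]) 0.05351270828597798
tom [538.66666667 217.78472222] [ 0.52486
[... 946 characters left out ...]
50.0, 14.0], [600.0, 112.0]]) 0.19206972163615466
hnd [254 247  39  20 348] (((455.73931884765625, -126.5692138671875), (16.429418563842773, 91.43164825439453), 62.338111877441406), [[411.0, -113.0], [492.0, -155.0], [500.0, -141.0], [419.0, -98.0]]) 0.05320909557905329
hnd [264 341  49  25 538] (((482.6239929199219, -353.5154113769531), (16.389427185058594, 92.31774139404297), 66.54022979736328), [[437.0, -343.0], [522.0, -379.0], [528.0, -364.0], [444.0, -328.0]]) 0.05375093060294256
tom [306.42424242 269.62121212] [ 0.52900825 -0.15203329  0.0237879 ]
tom [301.36666667 279.46666667] [ 0.51622209 -0.1791442   0.02666409]
tom [317.54716981 281.01886792] [ 0.55116298 -0.18507523  0.02426779]
```

```bash
cat >> h.py <<'E'
def down(yaw,pitch=0,hx=None):
    "tool down with tool y at heading yaw (deg)"
    a=np.radians(yaw); y=np.array([np.cos(a),np.sin(a),0]); z=np.array([0,0,-1.]); return R.from_matrix(np.stack([np.cross(y,z),y,z],1))
def rel(grasp,Rt,s=None):
    s=s or read_state(); R0=R.from_rotvec(s['orientation']); p=np.array(grasp)-Rt.apply([0,0,.167])
    print("shift",R0.inv().apply(p-s['tool_pos']).round(4),"turn",(R0.inv()*Rt).as_rotvec().round(4))
E
python3 - <<'E'
from h import *
im=cv2.imread("pics/top0.png");W=cloud("top",np.load("top0.npy"));hsv=cv2.cvtColor(im,cv2.COLOR_BGR2HSV)
n=np.array([np.cos(np.radians(28.3)),np.sin(np.radians(28.3))]);w=np.array([-n[1],n[0]])
a=(W[...,:2]-[.573,.038])@n;b=(W[...,:2]-[.573,.038])@w
m=(abs(b)<.06)&(a<.3)&(a>-.03)&(W[...,2]>.13)
for lo in range(-20,230,6):
    k=m&(a>lo/1e3)&(a<=(lo+6)/1e3)
    if k.sum(): print(lo,k.sum(),np.median(W[k],0)[2].round(3),np.median(hsv[k],0))
rel([.573,.038,.25],down(28.3))
E
```

```text
-8 83 0.195 [135.  12. 141.]
-2 112 0.196 [169.   12.  174.5]
4 43 0.194 [163.  11. 146.]
10 25 0.19 [158.  14. 159.]
16 22 0.189 [156.   12.  151.5]
22 24 0.188 [159.5  12.  158. ]
28 22 0.186 [158.   11.  156.5]
34 20 0.184 [166.5  11.  156. ]
40 25 0.181 [158.  10. 158.]
46 22 0.179 [144.   11.5 147.5]
52 168 0.167 [  3. 187. 115.]
58 123 0.181 [  2. 213. 203.]
64 116 0.193 [ 19. 110. 222.]
70 123 0.193 [ 18. 113. 219.]
76 116 0.194 [ 18. 112. 218.]
82 117 0.194 [ 18. 112. 220.]
88 122 0.194 [ 18. 113. 218.]
94 120 0.193 [ 18. 113. 217.]
100 112 0.193 [ 18. 112. 220.]
106 119 0.194 [ 18. 111. 221.]
112 121 0.193 [ 18. 111. 216.]
118 126 0.196 [  4.  203.5 222. ]
124 110 0.196 [  2. 216. 223.]
130 120 0.196 [  3.  216.5 223. ]
136 117 0.195 [  3. 216. 223.]
142 118 0.196 [  2.5 216.  223. ]
148 117 0.196 [  3. 216. 223.]
154 112 0.196 [  2. 215. 223.]
160 117 0.196 [  3. 216. 223.]
166 118 0.196 [  3.  217.5 223. ]
172 113 0.196 [  3. 217. 223.]
178 120 0.195 [  3.  216.5 223. ]
184 116 0.196 [  3. 216. 222.]
190 110 0.195 [  2.  218.5 223. ]
196 102 0.194 [ 13. 134. 213.]
202 121 0.194 [ 18. 112. 212.]
208 98 0.193 [ 18.  114.  218.5]
214 2 0.19 [ 17.  93. 198.]
shift [ 0.5592 -0.4692 -0.0124] turn [-1.100e-03 -1.500e-03 -1.769e+00]
```

>>> carry_out:
  targets:
    - {"hand": 40, "x": 0.56, "y": -0.47, "z": -0.03, "az": -1.769}
    - {"hand": 40, "x": 0.56, "y": -0.47, "z": -0.03, "az": -1.769}
    - {"hand": 40, "x": 0.56, "y": -0.47, "z": -0.03, "az": -1.769}
    - {"hand": 40, "x": 0.56, "y": -0.47, "z": -0.03, "az": -1.769}
    - {"hand": 40, "x": 0.56, "y": -0.47, "z": -0.03, "az": -1.769}
    - {"hand": 40, "x": 0.56, "y": -0.47, "z": -0.03, "az": -1.769}
    - {"hand": 40, "x": 0.56, "y": -0.47, "z": -0.03, "az": -1.769}
    - {"hand": 40, "x": 0.56, "y": -0.47, "z": -0.03, "az": -1.769}

```text
schema error: expected keys hand, x, y, z, ax, ay, az
```

```bash
python3 -c "
from h import *
rel([.573,.038,.25],down(28.3))"
```

```text
shift [ 0.5592 -0.4692 -0.0124] turn [-1.100e-03 -1.500e-03 -1.769e+00]
```

>>> carry_out:
  targets:
    - {"hand": 40, "x": 0.56, "y": -0.47, "z": -0.03, "ax": 0, "ay": 0, "az": -1.769}
    - {"hand": 40, "x": 0.56, "y": -0.47, "z": -0.03, "ax": 0, "ay": 0, "az": -1.769}
    - {"hand": 40, "x": 0.56, "y": -0.47, "z": -0.03, "ax": 0, "ay": 0, "az": -1.769}
    - {"hand": 40, "x": 0.56, "y": -0.47, "z": -0.03, "ax": 0, "ay": 0, "az": -1.769}
    - {"hand": 40, "x": 0.56, "y": -0.47, "z": -0.03, "ax": 0, "ay": 0, "az": -1.769}
    - {"hand": 40, "x": 0.56, "y": -0.47, "z": -0.03, "ax": 0, "ay": 0, "az": -1.769}
    - {"hand": 40, "x": 0.56, "y": -0.47, "z": -0.03, "ax": 0, "ay": 0, "az": -1.769}
    - {"hand": 40, "x": 0.56, "y": -0.47, "z": -0.03, "ax": 0, "ay": 0, "az": -1.769}

```text
t: 1.1
tool_pos: [0.4479, -0.1532, 0.4252]
orientation: [1.951, 2.463, -0.0]
force: [1.4, 0.5, -1.2]
opening: 0.0372
gripper_force: 0.0
```

```bash
python3 -c "
from h import *
rel([.573,.038,.25],down(28.3))"
```

```text
shift [0.1575 0.1655 0.0082] turn [ 0.000e+00  1.000e-04 -2.629e-01]
```

>>> carry_out:
  targets:
    - {"hand": 40, "x": 0.158, "y": 0.166, "z": 0.008, "ax": 0, "ay": 0, "az": -0.263}
    - {"hand": 40, "x": 0.158, "y": 0.166, "z": 0.008, "ax": 0, "ay": 0, "az": -0.263}
    - {"hand": 40, "x": 0.158, "y": 0.166, "z": 0.008, "ax": 0, "ay": 0, "az": -0.263}
    - {"hand": 40, "x": 0.158, "y": 0.166, "z": 0.008, "ax": 0, "ay": 0, "az": -0.263}
    - {"hand": 40, "x": 0.158, "y": 0.166, "z": 0.008, "ax": 0, "ay": 0, "az": -0.263}
    - {"hand": 40, "x": 0.158, "y": 0.166, "z": 0.008, "ax": 0, "ay": 0, "az": -0.263}

```text
t: 1.85
tool_pos: [0.5737, 0.0358, 0.4167]
orientation: [-1.618, -2.692, 0.001]
force: [-0.2, 0.2, 0.5]
opening: 0.0371
gripper_force: 0.0
```

```bash
python3 -c "
from h import *
rel([.573,.038,.19],down(28.3))"
```

```text
shift [0.0023 0.0005 0.0597] turn [-0.0013 -0.0003 -0.0054]
```

Descend onto the bar, close.

>>> carry_out:
  targets:
    - {"hand": 40, "x": 0.002, "y": 0, "z": 0.03, "ax": 0, "ay": 0, "az": 0}
    - {"hand": 40, "x": 0.002, "y": 0, "z": 0.06, "ax": 0, "ay": 0, "az": 0}
    - {"hand": 40, "x": 0.002, "y": 0, "z": 0.06, "ax": 0, "ay": 0, "az": 0}
    - {"hand": 0, "x": 0.002, "y": 0, "z": 0.06, "ax": 0, "ay": 0, "az": 0}
    - {"hand": 0, "x": 0.002, "y": 0, "z": 0.06, "ax": 0, "ay": 0, "az": 0}
    - {"hand": 0, "x": 0.002, "y": 0, "z": 0.06, "ax": 0, "ay": 0, "az": 0}
  newtons: 15

```text
t: 2.6
tool_pos: [0.5734, 0.0376, 0.3586]
orientation: [1.618, 2.69, 0.002]
force: [4.0, 1.2, -2.8]
opening: 0.0117
gripper_force: 2.5
```

```bash
python3 -c "
from h import *
import math
for t in (0,.1,.2,.3,.4,.5,.6,.65,.68):
  c,s=math.cos(t),math.sin(t); print(t,round(-62*c-162*s+62,1),round(162*c-62*s-162,1))"
```

```text
0 0.0 0.0
0.1 -15.9 -7.0
0.2 -30.9 -15.5
0.3 -45.1 -25.6
0.4 -58.2 -36.9
0.5 -70.1 -49.6
0.6 -80.6 -63.3
0.65 -85.4 -70.6
0.68 -88.1 -75.0
```

>>> carry_out:
  targets:
    - {"hand": 0, "x": 0, "y": -0.008, "z": 0.003, "ax": 0, "ay": 0, "az": 0}
    - {"hand": 0, "x": 0, "y": -0.016, "z": 0.007, "ax": 0, "ay": 0, "az": 0}
    - {"hand": 0, "x": 0, "y": -0.0235, "z": 0.011, "ax": 0, "ay": 0, "az": 0}
    - {"hand": 0, "x": 0, "y": -0.031, "z": 0.0155, "ax": 0, "ay": 0, "az": 0}
    - {"hand": 0, "x": 0, "y": -0.038, "z": 0.0205, "ax": 0, "ay": 0, "az": 0}
    - {"hand": 0, "x": 0, "y": -0.045, "z": 0.0255, "ax": 0, "ay": 0, "az": 0}
    - {"hand": 0, "x": 0, "y": -0.0515, "z": 0.031, "ax": 0, "ay": 0, "az": 0}
    - {"hand": 0, "x": 0, "y": -0.058, "z": 0.037, "ax": 0, "ay": 0, "az": 0}

```text
t: 3.6
tool_pos: [0.5213, 0.0104, 0.3198]
orientation: [-1.619, -2.692, -0.0]
force: [2.0, 1.5, 1.8]
opening: 0.0113
gripper_force: 15.0
```

>>> carry_out:
  targets:
    - {"hand": 0, "x": 0, "y": -0.006, "z": 0.006, "ax": 0, "ay": 0, "az": 0}
    - {"hand": 0, "x": 0, "y": -0.012, "z": 0.013, "ax": 0, "ay": 0, "az": 0}
    - {"hand": 0, "x": 0, "y": -0.0175, "z": 0.02, "ax": 0, "ay": 0, "az": 0}
    - {"hand": 0, "x": 0, "y": -0.0225, "z": 0.0265, "ax": 0, "ay": 0, "az": 0}
    - {"hand": 0, "x": 0, "y": -0.027, "z": 0.0335, "ax": 0, "ay": 0, "az": 0}
    - {"hand": 0, "x": 0, "y": -0.0275, "z": 0.0345, "ax": 0, "ay": 0, "az": 0}
    - {"hand": 0, "x": 0, "y": -0.0275, "z": 0.0345, "ax": 0, "ay": 0, "az": 0}

```text
t: 4.47
tool_pos: [0.499, -0.0019, 0.2881]
orientation: [1.616, 2.688, 0.007]
force: [7.5, 8.4, 10.0]
opening: 0.0114
gripper_force: 15.0
```

>>> carry_out:
  targets:
    - {"hand": 40, "x": 0, "y": 0, "z": -0.002, "ax": 0, "ay": 0, "az": 0}
    - {"hand": 40, "x": 0, "y": 0, "z": -0.002, "ax": 0, "ay": 0, "az": 0}
    - {"hand": 40, "x": 0, "y": 0, "z": -0.002, "ax": 0, "ay": 0, "az": 0}
    - {"hand": 40, "x": 0, "y": 0, "z": -0.04, "ax": 0, "ay": 0, "az": 0}
    - {"hand": 40, "x": 0, "y": 0, "z": -0.09, "ax": 0, "ay": 0, "az": 0}
    - {"hand": 40, "x": 0, "y": -0.03, "z": -0.12, "ax": 0, "ay": 0, "az": 0}
    - {"hand": 40, "x": 0, "y": -0.06, "z": -0.12, "ax": 0, "ay": 0, "az": 0}
    - {"hand": 40, "x": 0, "y": -0.06, "z": -0.12, "ax": 0, "ay": 0, "az": 0}

```text
t: 5.48
tool_pos: [0.4434, -0.0312, 0.4057]
orientation: [1.621, 2.691, -0.001]
force: [0.7, 0.7, 0.9]
opening: 0.0366
gripper_force: 0.0
```

Run:
```python
from h import *
im,d=read_camera("scene"); cv2.imwrite("pics/scene1.png",im)
W=cloud("scene",d);im,d=read_camera("top");W=cloud("top",d);hsv=cv2.cvtColor(im,cv2.COLOR_BGR2HSV)
n=np.array([np.cos(np.radians(28.3)),np.sin(np.radians(28.3))]);w=np.array([-n[1],n[0]]);H=np.array([.629,.068])
a=(W[...,:2]-H)@n;b=(W[...,:2]-H)@w
m=(abs(b)<.05)&(a<0)&(a>-.18)&(W[...,2]>.08)
for lo in range(-170,0,8):
    k=m&(a>lo/1e3)&(a<=(lo+8)/1e3)
    if k.sum(): print(lo,k.sum(),np.median(W[k],0)[2].round(3),np.median(hsv[k],0))
```

```text
-170 260 0.634 [ 20.  55. 160.]
-162 194 0.63 [ 20.  55. 145.]
-154 169 0.624 [ 19.  54. 137.]
-146 146 0.348 [19.  31.  93.5]
-138 108 0.347 [23.  23.5 67. ]
-130 103 0.346 [15. 21. 66.]
-122 66 0.346 [30. 17. 66.]
-114 7 0.14 [165.  12. 165.]
-106 7 0.141 [163.  11. 146.]
-98 80 0.147 [  2.  213.5 207.5]
-90 107 0.142 [  2. 215. 171.]
-82 103 0.131 [  2. 213. 172.]
-74 103 0.121 [  2. 205. 145.]
-66 99 0.11 [  2. 208. 146.]
-58 95 0.1 [  2. 207. 146.]
-50 95 0.09 [  2. 207. 146.]
-42 39 0.082 [  3. 205. 145.]
-2 26 0.192 [ 13. 131. 168.]
```

View pics/scene1.png

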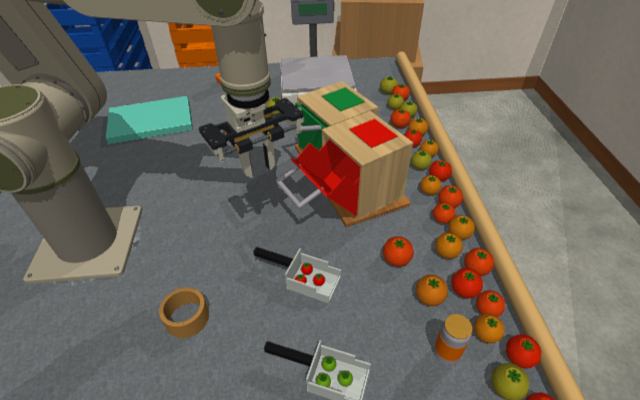

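The bin is open to its stop, with its panel top about 95 mm out and 147 mm above the bench. Next comes the scoop: I'll grip it with the tool leaning 30° forward, so that pouring leans it only about 35° back.

```bash
cat >> h.py <<'E'
TAU=30; GX=.03; H=np.array([.629,.068])
def scoop(handle,head,phi,back=0,go=True):
    "handle point, heading deg, nose-down deg -> relative move"
    a=np.radians(head); l=np.array([-np.sin(a),np.cos(a),0]); f=np.array([np.cos(a),np.sin(a),0])
    Rt=R.from_rotvec(l*np.radians(phi-TAU))*down(head+90)
    g=np.array(handle)+R.from_rotvec(l*np.radians(phi)).apply(f*GX)-Rt.apply([0,0,back])
    rel(g,Rt); return g,Rt
E
python3 - <<'E'
from h import *
print(read_state()['q'])
scoop([.4555,-.126,.045],-28,0,.1)
E
```

```text
[-1.84093480e-01 -3.00532898e-01  1.89389967e+00  6.69755990e-05
  1.54875667e+00 -6.71295064e-01]
shift [-0.0038 -0.0928  0.129 ] turn [-0.1559 -0.5084 -0.581 ]
```

>>> carry_out:
  targets:
    - {"hand": 50, "x": -0.004, "y": -0.093, "z": 0.06, "ax": -0.156, "ay": -0.508, "az": -0.581}
    - {"hand": 50, "x": -0.004, "y": -0.093, "z": 0.06, "ax": -0.156, "ay": -0.508, "az": -0.581}
    - {"hand": 50, "x": -0.004, "y": -0.093, "z": 0.09, "ax": -0.156, "ay": -0.508, "az": -0.581}
    - {"hand": 50, "x": -0.004, "y": -0.093, "z": 0.129, "ax": -0.156, "ay": -0.508, "az": -0.581}
    - {"hand": 50, "x": -0.004, "y": -0.093, "z": 0.129, "ax": -0.156, "ay": -0.508, "az": -0.581}
    - {"hand": 50, "x": -0.004, "y": -0.093, "z": 0.129, "ax": -0.156, "ay": -0.508, "az": -0.581}
    - {"hand": 50, "x": -0.004, "y": -0.093, "z": 0.129, "ax": -0.156, "ay": -0.508, "az": -0.581}

```text
t: 6.45
tool_pos: [0.3648, -0.0777, 0.2776]
orientation: [0.638, 2.552, -0.169]
force: [0.1, 0.6, 0.6]
opening: 0.0461
gripper_force: 0.0
```

Run:
```python
from h import *
print(read_state()['q'])
scoop([.4555,-.126,.045],-28,0,.1)
scoop([.4555,-.126,.045],-28,0,0)
```

```text
[-0.29932417 -0.79189677  2.49466532 -0.11711176  0.92801355 -1.33459223]
shift [ 0.0013 -0.      0.0008] turn [ 0.0003 -0.0018 -0.0012]
shift [ 1.200e-03 -1.000e-04  1.008e-01] turn [ 0.0003 -0.0018 -0.0012]
```

>>> carry_out:
  targets:
    - {"hand": 50, "x": 0.001, "y": 0, "z": 0.025, "ax": 0, "ay": -0.002, "az": 0}
    - {"hand": 50, "x": 0.001, "y": 0, "z": 0.05, "ax": 0, "ay": -0.002, "az": 0}

```text
t: 6.7
tool_pos: [0.3866, -0.0893, 0.2334]
orientation: [0.636, 2.548, -0.17]
force: [0.3, -0.3, 0.3]
opening: 0.0465
gripper_force: 0.0
```

Run:
```python
from h import *
print(read_state()['q'])
scoop([.4555,-.126,.045],-28,0,0)
```

```text
[-0.31442141 -0.6037267   2.47578279 -0.12655192  0.75437229 -1.3264048 ]
shift [ 0.0007 -0.0001  0.0502] turn [ 0.0006  0.0021 -0.0008]
```

>>> carry_out:
  targets:
    - {"hand": 50, "x": 0.001, "y": 0, "z": 0.03, "ax": 0, "ay": 0.002, "az": 0}
    - {"hand": 50, "x": 0.001, "y": 0, "z": 0.05, "ax": 0, "ay": 0.002, "az": 0}
    - {"hand": 50, "x": 0.001, "y": 0, "z": 0.05, "ax": 0, "ay": 0.002, "az": 0}
    - {"hand": 0, "x": 0.001, "y": 0, "z": 0.05, "ax": 0, "ay": 0.002, "az": 0}
    - {"hand": 0, "x": 0.001, "y": 0, "z": 0.05, "ax": 0, "ay": 0.002, "az": 0}
    - {"hand": 0, "x": 0.001, "y": 0, "z": 0.05, "ax": 0, "ay": 0.002, "az": 0}
    - {"hand": 0, "x": 0.001, "y": 0, "z": 0.05, "ax": 0, "ay": 0.002, "az": 0}
  newtons: 55

```text
t: 7.58
tool_pos: [0.4075, -0.1004, 0.1901]
orientation: [0.635, 2.549, -0.17]
force: [-2.5, 1.3, 5.6]
opening: 0.0155
gripper_force: 54.9
```

Run:
```python
from h import *
print(read_state()['q'])
scoop([.4555,-.126,.045],-28,0,0)
scoop([.4555,-.126,.2],-28,0,0)
im,d=read_camera("scene"); cv2.imwrite("pics/s2.png",im[140:380,180:440])
```

```text
[-0.3273824  -0.40138511  2.43489018 -0.14305148  0.59338124 -1.31252662]
shift [-0.0005 -0.0001  0.0009] turn [0.0008 0.0014 0.0005]
shift [-0.0782  0.     -0.1333] turn [0.0008 0.0014 0.0005]
```

View pics/s2.png

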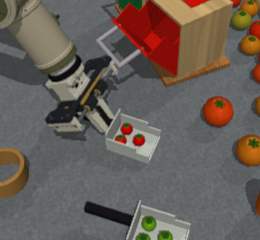

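Run:
```python
from h import *
scoop([.470,-.13,.15],-28,5)
scoop([.485,-.135,.285],-28,15)
```

```text
shift [-0.0789  0.0032 -0.0798] turn [0.0008 0.0886 0.0005]
shift [-0.1854  0.0059 -0.1797] turn [0.0007 0.2631 0.0006]
```

>>> carry_out:
  targets:
    - {"hand": 0, "x": -0.01, "y": 0, "z": -0.015, "ax": 0, "ay": 0.01, "az": 0}
    - {"hand": 0, "x": -0.03, "y": 0.001, "z": -0.035, "ax": 0, "ay": 0.03, "az": 0}
    - {"hand": 0, "x": -0.055, "y": 0.002, "z": -0.058, "ax": 0, "ay": 0.06, "az": 0}
    - {"hand": 0, "x": -0.079, "y": 0.003, "z": -0.08, "ax": 0, "ay": 0.088, "az": 0}
    - {"hand": 0, "x": -0.115, "y": 0.004, "z": -0.113, "ax": 0, "ay": 0.145, "az": 0}
    - {"hand": 0, "x": -0.15, "y": 0.005, "z": -0.146, "ax": 0, "ay": 0.205, "az": 0}
    - {"hand": 0, "x": -0.185, "y": 0.006, "z": -0.18, "ax": 0, "ay": 0.263, "az": 0}
    - {"hand": 0, "x": -0.185, "y": 0.006, "z": -0.18, "ax": 0, "ay": 0.263, "az": 0}

```text
t: 8.62
tool_pos: [0.4735, -0.1288, 0.4424]
orientation: [0.697, 2.795, -0.092]
force: [-0.4, -0.6, -1.4]
opening: 0.0153
gripper_force: 54.9
```

Run:
```python
from h import *
print(read_state()['q'])
n=np.array([np.cos(np.radians(28.3)),np.sin(np.radians(28.3))])
scoop([.485,-.135,.285],-28,15)
scoop([*(H-.185*n),.285],28.3,15)
im,d=read_camera("scene"); cv2.imwrite("pics/s3.png",im)
W=cloud("scene",d);hsv=cv2.cvtColor(im,cv2.COLOR_BGR2HSV)
```

```text
[-0.35694529 -0.32155797  1.85579287 -0.03437775  1.34268396 -1.43597667]
shift [ 0.0022 -0.0001  0.0034] turn [0.0012 0.0051 0.0001]
shift [ 0.0643  0.081  -0.0135] turn [-0.2556  0.0052 -0.9484]
```

View pics/s3.png

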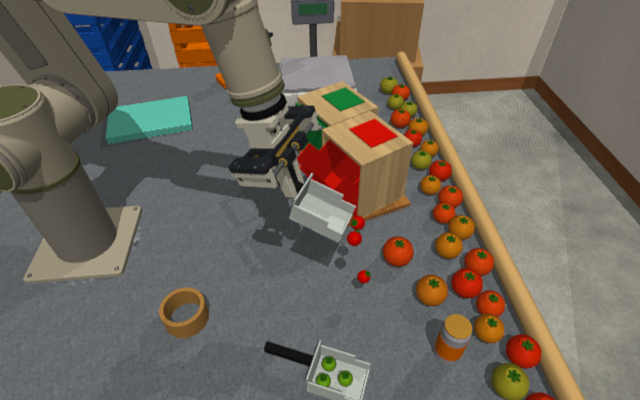

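The picture shows all three red tomatoes out of the scoop at (358,223), (354,238) and (363,277): the lift was too brisk. I'll let them settle, then set the scoop down and recover them.

>>> carry_out:
  targets:
    - {"hand": 0, "x": 0, "y": 0, "z": 0, "ax": 0, "ay": 0, "az": 0}
    - {"hand": 0, "x": 0, "y": 0, "z": 0, "ax": 0, "ay": 0, "az": 0}
    - {"hand": 0, "x": 0, "y": 0, "z": 0, "ax": 0, "ay": 0, "az": 0}
    - {"hand": 0, "x": 0, "y": 0, "z": 0, "ax": 0, "ay": 0, "az": 0}
    - {"hand": 0, "x": 0, "y": 0, "z": 0, "ax": 0, "ay": 0, "az": 0}
    - {"hand": 0, "x": 0, "y": 0, "z": 0, "ax": 0, "ay": 0, "az": 0}

```text
t: 9.43
tool_pos: [0.4721, -0.1281, 0.4378]
orientation: [0.697, 2.802, -0.091]
force: [0.6, -0.8, -1.8]
opening: 0.0156
gripper_force: 54.9
```

Run:
```python
from h import *
im,d=read_camera("scene"); im2,d2=read_camera("top"); np.save("d4s.npy",d);np.save("d4t.npy",d2)
cv2.imwrite("pics/t4full.png",im2);cv2.imwrite("pics/s4full.png",im)
cv2.imwrite("pics/c4.png",np.vstack([cv2.resize(im[180:400,240:640],(800,440))[:, :] ,cv2.resize(im2[60:240,220:500],(800,514))])[:954:1][::1] if 0 else np.hstack([im[180:400,250:640],im2[60:280,200:600]]))
```

```text
(no output)
```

View pics/c4.png

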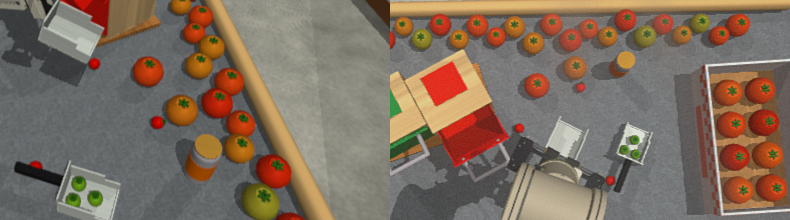

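The scoop is empty. In the top view the three tomatoes lie at about (329,188), (390,147) and (421,241), the last one touching the green scoop's handle.

Run:
```python
from h import *
print(plane("top",[[329,188],[390,147],[421,241]],.014).round(3))
im=cv2.imread("pics/t4full.png");W=cloud("top",np.load("d4t.npy"));hsv=cv2.cvtColor(im,cv2.COLOR_BGR2HSV)
m=(hsv[...,1]<40)&(hsv[...,2]>110)&(W[...,2]>.15)&(W[...,2]<.4);m[:,:330]=0;m[:,410:]=0;m[:170]=0;m[220:]=0
P=W[m];print(len(P),P.min(0),P.max(0))
a=np.radians(-28);f=np.array([np.cos(a),np.sin(a)]);
u=(P[:,:2]-[.485,-.135])@f
for lo in np.arange(.04,.17,.01):
    k=(u>lo)&(u<lo+.01)
    if k.sum()>3: print(lo.round(3),k.sum(),np.percentile(P[k,2],[10,50,90]).round(3))
im,d=read_camera("top");hsv=cv2.cvtColor(im,cv2.COLOR_BGR2HSV)
W=cloud("top",d);z=W[...,2]
red=((hsv[...,0]<6)|(hsv[...,0]>174))&(hsv[...,1]>150)&(hsv[...,2]>70)&(z<.04)&(z>.005)&(W[...,0]<.75)&(W[...,1]<.1)
k,l,st,ce=cv2.connectedComponentsWithStats(red.astype(np.uint8))
for i in range(1,k):
    if st[i,4]>12: print("tom",ce[i].round(1),st[i,4],plane("top",ce[i],.014).round(4))
```

```text
[[ 0.621 -0.075  0.014]
 [ 0.736 -0.252  0.014]
 [ 0.467 -0.33   0.014]]
1029 [ 0.51523918 -0.2323861   0.20137658] [ 0.6223067  -0.0743802   0.37801423]
0.04 20 [0.279 0.353 0.37 ]
0.05 24 [0.227 0.263 0.282]
0.06 130 [0.22  0.223 0.251]
0.07 137 [0.218 0.221 0.242]
0.08 139 [0.216 0.218 0.246]
0.09 130 [0.212 0.215 0.244]
0.1 131 [0.209 0.213 0.237]
0.11 123 [0.207 0.209 0.223]
0.12 134 [0.204 0.207 0.215]
0.13 49 [0.204 0.209 0.227]
tom [390.5 146.9] 52 [[ 0.7365 -0.253   0.014 ]]
tom [284. 182.] 202 [[0.6409 0.0526 0.014 ]]
tom [559.7 182.3] 19 [[ 0.626  -0.7276  0.014 ]]
tom [327.8 188. ] 65 [[ 0.6215 -0.0718  0.014 ]]
tom [420.1 241.8] 66 [[ 0.4649 -0.3274  0.014 ]]
tom [510.4 324.6] 16 [[ 0.2337 -0.5674  0.014 ]]
tom [509.7 335.3] 44 [[ 0.2047 -0.564   0.014 ]]
tom [508. 355.] 41 [[ 0.1521 -0.5565  0.014 ]]
tom [506.9 377.3] 63 [[ 0.0927 -0.5503  0.014 ]]
```

Run:
```python
from h import *
scoop([.485,-.135,.285],-28,15)
scoop([.458,-.127,.06],-28,1)
scoop([.4555,-.126,.0455],-28,0)
```

```text
shift [-0.0006 -0.0001 -0.0007] turn [ 0.0004 -0.0013  0.0007]
shift [ 0.1216 -0.0057  0.2079] turn [ 0.0005 -0.2456  0.0007]
shift [ 0.1306 -0.006   0.2215] turn [ 0.0005 -0.2631  0.0007]
```

>>> carry_out:
  targets:
    - {"hand": 0, "x": 0.02, "y": -0.001, "z": 0.035, "ax": 0, "ay": -0.04, "az": 0}
    - {"hand": 0, "x": 0.05, "y": -0.003, "z": 0.085, "ax": 0, "ay": -0.1, "az": 0}
    - {"hand": 0, "x": 0.08, "y": -0.004, "z": 0.137, "ax": 0, "ay": -0.16, "az": 0}
    - {"hand": 0, "x": 0.105, "y": -0.005, "z": 0.18, "ax": 0, "ay": -0.21, "az": 0}
    - {"hand": 0, "x": 0.122, "y": -0.006, "z": 0.208, "ax": 0, "ay": -0.246, "az": 0}
    - {"hand": 0, "x": 0.13, "y": -0.006, "z": 0.22, "ax": 0, "ay": -0.262, "az": 0}
    - {"hand": 0, "x": 0.1306, "y": -0.006, "z": 0.2215, "ax": 0, "ay": -0.263, "az": 0}
    - {"hand": 0, "x": 0.1306, "y": -0.006, "z": 0.2215, "ax": 0, "ay": -0.263, "az": 0}

```text
t: 10.58
tool_pos: [0.4083, -0.1009, 0.1901]
orientation: [0.635, 2.551, -0.17]
force: [0.1, -0.1, -1.2]
opening: 0.0157
gripper_force: 55.0
```

Run:
```python
from h import *
s=read_state();print(s['force'])
scoop([.4555,-.126,.045],-28,0)
```

```text
[ 0.06626013 -0.0854792  -1.17395136]
shift [0.0002 0.     0.0004] turn [ 0.0005 -0.0004  0.0006]
```

>>> carry_out:
  targets:
    - {"hand": 50, "x": 0, "y": 0, "z": 0, "ax": 0, "ay": 0, "az": 0}
    - {"hand": 50, "x": 0, "y": 0, "z": 0, "ax": 0, "ay": 0, "az": 0}
    - {"hand": 50, "x": 0, "y": 0, "z": -0.02, "ax": 0, "ay": 0, "az": 0}
    - {"hand": 50, "x": 0, "y": 0, "z": -0.05, "ax": 0, "ay": 0.02, "az": 0}
    - {"hand": 50, "x": -0.02, "y": 0, "z": -0.09, "ax": 0, "ay": 0.1, "az": 0}
    - {"hand": 50, "x": -0.06, "y": 0, "z": -0.13, "ax": 0, "ay": 0.3, "az": 0}
    - {"hand": 50, "x": -0.1, "y": 0, "z": -0.17, "ax": 0, "ay": 0.45, "az": 0}
    - {"hand": 50, "x": -0.1, "y": 0, "z": -0.17, "ax": 0, "ay": 0.45, "az": 0}

```text
t: 11.58
tool_pos: [0.4121, -0.1031, 0.393]
orientation: [0.741, 2.973, -0.028]
force: [-0.2, -0.8, 0.2]
opening: 0.0463
gripper_force: 0.0
```

```bash
cat >> h.py <<'E'
def toms():
    for n in ("top","scene"):
        im,d=read_camera(n);hsv=cv2.cvtColor(im,cv2.COLOR_BGR2HSV);W=cloud(n,d);z=W[...,2]
        m=((hsv[...,0]<6)|(hsv[...,0]>174))&(hsv[...,1]>150)&(hsv[...,2]>70)&(z<.04)&(z>.003)&(W[...,0]<.78)&(W[...,0]>.4)&(W[...,1]<.1)&(W[...,1]>-.5)
        k,l,st,ce=cv2.connectedComponentsWithStats(m.astype(np.uint8))
        for i in range(1,k):
            if 15<st[i,4]<400:
                print(n,ce[i].round(1),st[i,4],plane(n,st[i,:2]+st[i,2:4]/2-.5,.014).round(4))
def dark():
    for n in("top","scene"):
        im,d=read_camera(n);hsv=cv2.cvtColor(im,cv2.COLOR_BGR2HSV);W=cloud(n,d);z=W[...,2]
        m=(hsv[...,2]<60)&(z>.03)&(z<.08)&(W[...,1]<.1)&(W[...,0]>.35)&(W[...,0]<.7)
        k,l,st,_=cv2.connectedComponentsWithStats(m.astype(np.uint8))
        for i in range(1,k):
            if st[i,4]>60: print("hnd",rect(W[l==i])[0],np.median(z[l==i]))
E
python3 - <<'E'
from h import *
toms();dark()
# tomato 3 pick, tool y along the handle, tool leaning away from the handle
E
```

```text
top [390.4 146.8] 53 [[ 0.7363 -0.2516  0.014 ]]
top [284.1 181.8] 207 [[0.6424 0.051  0.014 ]]
top [325.1 188.5] 66 [[ 0.6203 -0.0638  0.014 ]]
top [420.4 245.9] 62 [[ 0.4533 -0.3283  0.014 ]]
scene [341.9 238.8] 95 [[ 0.6208 -0.0636  0.014 ]]
scene [407.4 302.3] 124 [[ 0.7369 -0.2499  0.014 ]]
hnd ((481.80755615234375, -353.0398864746094), (15.00507926940918, 92.94983673095703), 66.02632904052734) 0.0531836729233639
hnd ((456.07464599609375, -128.23944091796875), (16.562971115112305, 91.44799041748047), 63.187461853027344) 0.053396068223626414
hnd ((482.3704833984375, -353.912841796875), (15.896397590637207, 92.88835906982422), 65.97035217285156) 0.05375887227098286
```

```bash
cat >> h.py <<'E'
def pick(c,yaw,tilt,back=0,off=.011):
    "tool y at yaw deg, tool z leaning towards yaw+90 by tilt deg; grasp point off behind the ball, back further"
    a=np.radians(yaw);Rt=R.from_rotvec(np.array([np.cos(a),np.sin(a),0])*np.radians(tilt))*down(yaw)
    rel(np.array(c)-Rt.apply([0,0,off+back]),Rt)
E
python3 -c "
from h import *
pick([.620,-.058,.014],28.3,25,.1)"
```

```text
shift [-0.2544  0.072   0.1382] turn [-0.1079  0.4936  0.5853]
```

>>> carry_out:
  targets:
    - {"hand": 50, "x": -0.254, "y": 0.072, "z": 0.03, "ax": -0.108, "ay": 0.494, "az": 0.585}
    - {"hand": 50, "x": -0.254, "y": 0.072, "z": 0.03, "ax": -0.108, "ay": 0.494, "az": 0.585}
    - {"hand": 50, "x": -0.254, "y": 0.072, "z": 0.03, "ax": -0.108, "ay": 0.494, "az": 0.585}
    - {"hand": 50, "x": -0.254, "y": 0.072, "z": 0.03, "ax": -0.108, "ay": 0.494, "az": 0.585}
    - {"hand": 50, "x": -0.254, "y": 0.072, "z": 0.05, "ax": -0.108, "ay": 0.494, "az": 0.585}
    - {"hand": 50, "x": -0.254, "y": 0.072, "z": 0.1, "ax": -0.108, "ay": 0.494, "az": 0.585}
    - {"hand": 50, "x": -0.254, "y": 0.072, "z": 0.138, "ax": -0.108, "ay": 0.494, "az": 0.585}
    - {"hand": 50, "x": -0.254, "y": 0.072, "z": 0.138, "ax": -0.108, "ay": 0.494, "az": 0.585}

```text
t: 12.78
tool_pos: [0.6738, -0.1606, 0.2623]
orientation: [-1.407, -2.353, -0.31]
force: [0.4, 0.4, 0.4]
opening: 0.0465
gripper_force: 0.0
```

```bash
python3 -c "
from h import *
toms()
pick([.620,-.058,.014],28.3,25,0)"
```

```text
top [283.7 182.1] 212 [[0.6395 0.0525 0.014 ]]
top [325.2 188.6] 68 [[ 0.6203 -0.0638  0.014 ]]
top [420.4 246. ] 57 [[ 0.4533 -0.3283  0.014 ]]
scene [343.4 240.9] 40 [[ 0.6204 -0.0667  0.014 ]]
scene [407.4 302.3] 126 [[ 0.7369 -0.2499  0.014 ]]
shift [-1.400e-03 -1.000e-04  1.023e-01] turn [ 0.0003 -0.0003  0.0005]
```

```bash
python3 -c "
from h import *
pick([.6205,-.0638,.014],28.3,25,0)
pick([*(H-.05*np.array([.88,.474])),.20],28.3,0,0,0)"
```

```text
shift [-0.0062 -0.0024  0.1001] turn [ 0.0003 -0.0003  0.0005]
shift [0.2445 0.0177 0.0056] turn [ 4.000e-04 -4.366e-01  4.000e-04]
```

>>> carry_out:
  targets:
    - {"hand": 50, "x": -0.006, "y": -0.002, "z": 0.05, "ax": 0, "ay": 0, "az": 0}
    - {"hand": 50, "x": -0.006, "y": -0.002, "z": 0.09, "ax": 0, "ay": 0, "az": 0}
    - {"hand": 50, "x": -0.006, "y": -0.002, "z": 0.1, "ax": 0, "ay": 0, "az": 0}
    - {"hand": 50, "x": -0.006, "y": -0.002, "z": 0.1, "ax": 0, "ay": 0, "az": 0}
    - {"hand": 10, "x": -0.006, "y": -0.002, "z": 0.1, "ax": 0, "ay": 0, "az": 0}
    - {"hand": 10, "x": -0.006, "y": -0.002, "z": 0.1, "ax": 0, "ay": 0, "az": 0}
    - {"hand": 10, "x": -0.006, "y": -0.002, "z": 0.1, "ax": 0, "ay": 0, "az": 0}
  newtons: 6

```text
t: 13.75
tool_pos: [0.6577, -0.1306, 0.1765]
orientation: [-1.411, -2.364, -0.315]
force: [-0.2, -0.6, 5.1]
opening: 0.0272
gripper_force: 6.0
```

```bash
python3 -c "
from h import *
n=np.array([.8805,.4741])
pick([.6205,-.0638,.12],28.3,25,0,.02)
pick([*(H-.046*n),.29],28.3,0,0,0)
pick([*(H-.046*n),.185],28.3,0,0,0)"
```

```text
shift [ 0.0452 -0.0007 -0.1035] turn [0.0025 0.0019 0.001 ]
shift [ 0.289   0.0236 -0.175 ] turn [ 2.600e-03 -4.344e-01  4.000e-04]
shift [ 0.2448  0.0234 -0.0798] turn [ 2.600e-03 -4.344e-01  4.000e-04]
```

>>> carry_out:
  targets:
    - {"hand": 10, "x": 0.008, "y": 0, "z": -0.04, "ax": 0, "ay": 0, "az": 0}
    - {"hand": 10, "x": 0.03, "y": 0, "z": -0.09, "ax": 0, "ay": 0, "az": 0}
    - {"hand": 10, "x": 0.06, "y": 0, "z": -0.14, "ax": 0, "ay": -0.05, "az": 0}
    - {"hand": 10, "x": 0.1, "y": 0.005, "z": -0.175, "ax": 0, "ay": -0.18, "az": 0}
    - {"hand": 10, "x": 0.15, "y": 0.01, "z": -0.185, "ax": 0, "ay": -0.3, "az": 0}
    - {"hand": 10, "x": 0.2, "y": 0.018, "z": -0.18, "ax": 0, "ay": -0.4, "az": 0}
    - {"hand": 10, "x": 0.25, "y": 0.023, "z": -0.177, "ax": 0, "ay": -0.434, "az": 0}
    - {"hand": 10, "x": 0.289, "y": 0.024, "z": -0.175, "ax": 0.003, "ay": -0.434, "az": 0}

```text
t: 14.75
tool_pos: [0.5876, 0.0487, 0.4573]
orientation: [-1.608, -2.698, 0.0]
force: [0.1, 0.1, -0.6]
opening: 0.0274
gripper_force: 6.0
```

```bash
python3 -c "
from h import *
n=np.array([.8805,.4741])
pick([*(H-.046*n),.185],28.3,0,0,0)"
```

```text
shift [-0.0027 -0.0004  0.1053] turn [-0.0005 -0.0008  0.0022]
```

>>> carry_out:
  targets:
    - {"hand": 10, "x": -0.002, "y": 0, "z": 0.05, "ax": 0, "ay": 0, "az": 0}
    - {"hand": 10, "x": -0.002, "y": 0, "z": 0.105, "ax": 0, "ay": 0, "az": 0}
    - {"hand": 10, "x": -0.002, "y": 0, "z": 0.105, "ax": 0, "ay": 0, "az": 0}
    - {"hand": 40, "x": -0.002, "y": 0, "z": 0.105, "ax": 0, "ay": 0, "az": 0}
    - {"hand": 40, "x": -0.002, "y": 0, "z": 0.105, "ax": 0, "ay": 0, "az": 0}
    - {"hand": 40, "x": -0.002, "y": 0, "z": 0.06, "ax": 0, "ay": 0, "az": 0}
    - {"hand": 50, "x": -0.002, "y": 0, "z": 0.0, "ax": 0, "ay": 0, "az": 0}

```text
t: 15.62
tool_pos: [0.5894, 0.0448, 0.4575]
orientation: [-1.609, -2.695, 0.002]
force: [1.3, 0.5, 1.1]
opening: 0.0432
gripper_force: 0.0
```

```bash
python3 -c "
from h import *
toms()
pick([.7367,-.2507,.014],-20,0,.1)
im,d=read_camera('scene');im2,d=read_camera('top');cv2.imwrite('pics/c5.png',np.hstack([im[100:320,240:540],im2[60:280,200:500]]))"
```

```text
top [390.4 146.9] 54 [[ 0.7363 -0.2531  0.014 ]]
top [420.3 245.9] 62 [[ 0.4533 -0.3283  0.014 ]]
scene [407.4 302.2] 124 [[ 0.7369 -0.2499  0.014 ]]
shift [-0.3283 -0.0142  0.1771] turn [1.430e-02 4.000e-04 8.438e-01]
```

View pics/c5.png

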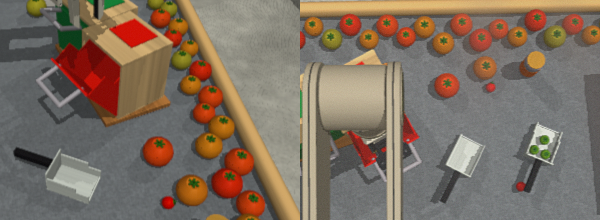

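```bash
python3 -c "
from h import *
pick([.7367,-.2510,.014],-72,10,.1)"
```

```text
shift [-0.3209 -0.0598  0.1728] turn [-0.1478  0.1246  1.7467]
```

>>> carry_out:
  targets:
    - {"hand": 50, "x": -0.32, "y": -0.06, "z": 0.0, "ax": -0.148, "ay": 0.125, "az": 1.747}
    - {"hand": 50, "x": -0.32, "y": -0.06, "z": 0.0, "ax": -0.148, "ay": 0.125, "az": 1.747}
    - {"hand": 50, "x": -0.32, "y": -0.06, "z": 0.0, "ax": -0.148, "ay": 0.125, "az": 1.747}
    - {"hand": 50, "x": -0.32, "y": -0.06, "z": 0.0, "ax": -0.148, "ay": 0.125, "az": 1.747}
    - {"hand": 50, "x": -0.32, "y": -0.06, "z": 0.03, "ax": -0.148, "ay": 0.125, "az": 1.747}
    - {"hand": 50, "x": -0.32, "y": -0.06, "z": 0.06, "ax": -0.148, "ay": 0.125, "az": 1.747}
    - {"hand": 50, "x": -0.32, "y": -0.06, "z": 0.1, "ax": -0.148, "ay": 0.125, "az": 1.747}
    - {"hand": 50, "x": -0.32, "y": -0.06, "z": 0.1, "ax": -0.148, "ay": 0.125, "az": 1.747}

```text
t: 16.82
tool_pos: [0.6869, -0.2652, 0.3479]
orientation: [-2.979, -0.863, -0.216]
force: [0.4, 0.2, 0.2]
opening: 0.0466
gripper_force: 0.0
```

```bash
python3 -c "
from h import *
toms()
pick([.7367,-.2510,.014],-72,10,.04)"
```

```text
top [292.2 177.3] 106 [[0.6549 0.031  0.014 ]]
top [270.9 189.5] 51 [[0.6187 0.0882 0.014 ]]
scene [407.4 302.2] 124 [[ 0.7369 -0.2499  0.014 ]]
shift [-0.0061  0.0031  0.1248] turn [-0.0275  0.0268  0.252 ]
```

>>> carry_out:
  targets:
    - {"hand": 50, "x": -0.006, "y": 0.003, "z": 0.05, "ax": -0.027, "ay": 0.027, "az": 0.252}
    - {"hand": 50, "x": -0.006, "y": 0.003, "z": 0.1, "ax": -0.027, "ay": 0.027, "az": 0.252}
    - {"hand": 50, "x": -0.006, "y": 0.003, "z": 0.125, "ax": -0.027, "ay": 0.027, "az": 0.252}
    - {"hand": 50, "x": -0.006, "y": 0.003, "z": 0.125, "ax": -0.027, "ay": 0.027, "az": 0.252}

```text
t: 17.42
tool_pos: [0.7011, -0.262, 0.2286]
orientation: [-3.062, -0.496, -0.267]
force: [0.5, 0.3, 0.2]
opening: 0.0461
gripper_force: 0.0
```

```bash
python3 -c "
from h import *
pick([.7367,-.2508,.014],-72,10,0)"
```

```text
shift [-0.0005  0.0004  0.0398] turn [-0.0016  0.0008  0.0072]
```

>>> carry_out:
  targets:
    - {"hand": 50, "x": 0, "y": 0, "z": 0.025, "ax": 0, "ay": 0, "az": 0}
    - {"hand": 50, "x": 0, "y": 0, "z": 0.04, "ax": 0, "ay": 0, "az": 0}
    - {"hand": 50, "x": 0, "y": 0, "z": 0.04, "ax": 0, "ay": 0, "az": 0}
    - {"hand": 10, "x": 0, "y": 0, "z": 0.04, "ax": 0, "ay": 0, "az": 0}
    - {"hand": 10, "x": 0, "y": 0, "z": 0.04, "ax": 0, "ay": 0, "az": 0}
    - {"hand": 10, "x": 0, "y": 0, "z": 0.04, "ax": 0, "ay": 0, "az": 0}
    - {"hand": 10, "x": 0, "y": 0, "z": -0.05, "ax": 0, "ay": 0, "az": 0}
    - {"hand": 10, "x": 0, "y": 0, "z": -0.12, "ax": 0, "ay": 0, "az": 0}

```text
t: 18.42
tool_pos: [0.6868, -0.2669, 0.3147]
orientation: [-3.064, -0.491, -0.269]
force: [0.7, -1.1, 0.8]
opening: 0.0275
gripper_force: 6.0
```

```bash
python3 -c "
from h import *
n=np.array([.8805,.4741])
pick([*(H-.046*n),.29],28.3,0,0,0)
pick([*(H-.046*n),.29],-61.7,0,0,0)"
```

```text
shift [ 0.0292 -0.3281 -0.1395] turn [ 0.1534 -0.1278 -1.7422]
shift [ 0.0292 -0.3281 -0.1395] turn [ 0.0159 -0.1748 -0.1759]
```

>>> carry_out:
  targets:
    - {"hand": 10, "x": 0, "y": -0.02, "z": -0.06, "ax": 0, "ay": 0, "az": 0}
    - {"hand": 10, "x": 0.005, "y": -0.05, "z": -0.11, "ax": 0.005, "ay": -0.06, "az": -0.06}
    - {"hand": 10, "x": 0.01, "y": -0.1, "z": -0.14, "ax": 0.01, "ay": -0.12, "az": -0.12}
    - {"hand": 10, "x": 0.02, "y": -0.16, "z": -0.14, "ax": 0.016, "ay": -0.175, "az": -0.176}
    - {"hand": 10, "x": 0.03, "y": -0.22, "z": -0.14, "ax": 0.016, "ay": -0.175, "az": -0.176}
    - {"hand": 10, "x": 0.03, "y": -0.28, "z": -0.14, "ax": 0.016, "ay": -0.175, "az": -0.176}
    - {"hand": 10, "x": 0.03, "y": -0.328, "z": -0.14, "ax": 0.016, "ay": -0.175, "az": -0.176}
    - {"hand": 10, "x": 0.03, "y": -0.328, "z": -0.14, "ax": 0.016, "ay": -0.175, "az": -0.176}

```text
t: 19.42
tool_pos: [0.5886, 0.0495, 0.4578]
orientation: [3.044, 0.774, 0.005]
force: [-0.3, -0.6, -0.0]
opening: 0.0275
gripper_force: 6.0
```

```bash
python3 -c "
from h import *
n=np.array([.8805,.4741])
pick([*(H-.046*n),.185],-61.7,0,0,0)"
```

```text
shift [-0.002   0.0026  0.1058] turn [ 0.0018 -0.0026  0.0044]
```

>>> carry_out:
  targets:
    - {"hand": 10, "x": -0.002, "y": 0.002, "z": 0.05, "ax": 0, "ay": 0, "az": 0}
    - {"hand": 10, "x": -0.002, "y": 0.002, "z": 0.105, "ax": 0, "ay": 0, "az": 0}
    - {"hand": 10, "x": -0.002, "y": 0.002, "z": 0.105, "ax": 0, "ay": 0, "az": 0}
    - {"hand": 40, "x": -0.002, "y": 0.002, "z": 0.105, "ax": 0, "ay": 0, "az": 0}
    - {"hand": 40, "x": -0.002, "y": 0.002, "z": 0.105, "ax": 0, "ay": 0, "az": 0}
    - {"hand": 40, "x": -0.002, "y": 0.002, "z": 0.06, "ax": 0, "ay": 0, "az": 0}
    - {"hand": 50, "x": -0.002, "y": 0.002, "z": 0.0, "ax": 0, "ay": 0, "az": 0}

```text
t: 20.3
tool_pos: [0.5886, 0.0436, 0.4587]
orientation: [3.045, 0.767, 0.002]
force: [1.4, -0.9, 0.4]
opening: 0.0431
gripper_force: 0.0
```

```bash
python3 -c "
from h import *
toms();dark()
im,d=read_camera('top');cv2.imwrite('pics/c6.png',cv2.resize(im[180:280,380:480],None,fx=4,fy=4))"
```

```text
top [420.3 245.9] 60 [[ 0.4533 -0.3269  0.014 ]]
hnd ((481.78448486328125, -353.4456481933594), (14.529518127441406, 92.66944885253906), 66.49427795410156) 0.053371969579198764
hnd ((451.9765930175781, -124.02436065673828), (12.464024543762207, 79.37386322021484), 64.17340087890625) 0.05325501405739863
hnd ((456.24359130859375, -128.3199920654297), (16.08877182006836, 90.33020782470703), 62.932281494140625) 0.053355136062004926
hnd ((482.3690185546875, -354.0376892089844), (15.636727333068848, 92.7113265991211), 66.38816833496094) 0.05375654239715155
```

View pics/c6.png

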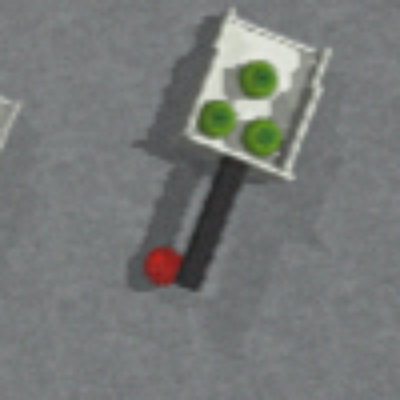

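The tomato lies beside the end of the green scoop's handle, at crop (163,266) against (190,280). I'll pinch it along the handle, leaning the tool away from it.

```bash
python3 -c "
from h import *
pick([.454,-.327,.014],-23.5,-30,.1)"
```

```text
shift [-0.1862  0.1756  0.2041] turn [-0.1696 -0.5069 -0.6527]
```

>>> carry_out:
  targets:
    - {"hand": 50, "x": -0.186, "y": 0.176, "z": 0.02, "ax": -0.17, "ay": -0.507, "az": -0.653}
    - {"hand": 50, "x": -0.186, "y": 0.176, "z": 0.02, "ax": -0.17, "ay": -0.507, "az": -0.653}
    - {"hand": 50, "x": -0.186, "y": 0.176, "z": 0.02, "ax": -0.17, "ay": -0.507, "az": -0.653}
    - {"hand": 50, "x": -0.186, "y": 0.176, "z": 0.06, "ax": -0.17, "ay": -0.507, "az": -0.653}
    - {"hand": 50, "x": -0.186, "y": 0.176, "z": 0.12, "ax": -0.17, "ay": -0.507, "az": -0.653}
    - {"hand": 50, "x": -0.186, "y": 0.176, "z": 0.17, "ax": -0.17, "ay": -0.507, "az": -0.653}
    - {"hand": 50, "x": -0.186, "y": 0.176, "z": 0.204, "ax": -0.17, "ay": -0.507, "az": -0.653}
    - {"hand": 50, "x": -0.186, "y": 0.176, "z": 0.204, "ax": -0.17, "ay": -0.507, "az": -0.653}

```text
t: 21.55
tool_pos: [0.5067, -0.1991, 0.2487]
orientation: [2.333, 1.535, -0.638]
force: [0.2, -0.2, 1.0]
opening: 0.0464
gripper_force: 0.0
```

```bash
python3 -c "
from h import *
toms();print(read_state()['q'])
pick([.454,-.327,.014],-23.5,-30,0)"
```

```text
top [288.1 179.6] 60 [[0.6479 0.0382 0.014 ]]
top [270.6 189.3] 51 [[0.6215 0.0882 0.014 ]]
top [420.4 246. ] 64 [[ 0.4533 -0.3283  0.014 ]]
[-0.29332276  0.17839797  1.77187454 -0.54246211  1.30405017  0.29163001]
shift [-0.      0.0006  0.0988] turn [-0.0027  0.002   0.0023]
```

>>> carry_out:
  targets:
    - {"hand": 50, "x": 0, "y": 0, "z": 0.04, "ax": 0, "ay": 0, "az": 0}
    - {"hand": 50, "x": 0, "y": 0, "z": 0.075, "ax": 0, "ay": 0, "az": 0}
    - {"hand": 50, "x": 0, "y": 0, "z": 0.09, "ax": 0, "ay": 0, "az": 0}
    - {"hand": 50, "x": 0, "y": 0, "z": 0.098, "ax": 0, "ay": 0, "az": 0}
    - {"hand": 50, "x": 0, "y": 0, "z": 0.098, "ax": 0, "ay": 0, "az": 0}
    - {"hand": 10, "x": 0, "y": 0, "z": 0.098, "ax": 0, "ay": 0, "az": 0}
    - {"hand": 10, "x": 0, "y": 0, "z": 0.098, "ax": 0, "ay": 0, "az": 0}
    - {"hand": 10, "x": 0, "y": 0, "z": 0.098, "ax": 0, "ay": 0, "az": 0}

```text
t: 22.65
tool_pos: [0.4894, -0.2446, 0.1688]
orientation: [2.33, 1.53, -0.628]
force: [0.0, 0.3, 2.2]
opening: 0.0271
gripper_force: 6.0
```

```bash
python3 -c "
from h import *
n=np.array([.8805,.4741])
pick([*(H-.046*n),.29],-61.7,0,0,0)
pick([.454,-.327,.014],-23.5,-30,.08)"
```

```text
shift [ 0.1204 -0.0255 -0.4029] turn [0.1733 0.5062 0.6525]
shift [-0.0004  0.0002 -0.0791] turn [-0.0014  0.0018  0.0018]
```

>>> carry_out:
  targets:
    - {"hand": 10, "x": 0, "y": 0, "z": -0.04, "ax": 0, "ay": 0, "az": 0}
    - {"hand": 10, "x": 0, "y": 0, "z": -0.09, "ax": 0, "ay": 0, "az": 0}
    - {"hand": 10, "x": 0, "y": 0, "z": -0.15, "ax": 0, "ay": 0.02, "az": 0.02}
    - {"hand": 10, "x": 0, "y": 0, "z": -0.21, "ax": 0.04, "ay": 0.13, "az": 0.16}
    - {"hand": 10, "x": 0.01, "y": 0, "z": -0.265, "ax": 0.08, "ay": 0.24, "az": 0.3}
    - {"hand": 10, "x": 0.03, "y": -0.01, "z": -0.315, "ax": 0.12, "ay": 0.35, "az": 0.45}
    - {"hand": 10, "x": 0.06, "y": -0.015, "z": -0.36, "ax": 0.16, "ay": 0.46, "az": 0.6}
    - {"hand": 10, "x": 0.09, "y": -0.02, "z": -0.385, "ax": 0.173, "ay": 0.506, "az": 0.652}

```text
t: 23.65
tool_pos: [0.58, 0.0128, 0.4593]
orientation: [-3.046, -0.763, -0.008]
force: [0.8, -0.7, -0.6]
opening: 0.0277
gripper_force: 6.0
```

```bash
python3 -c "
from h import *
n=np.array([.8805,.4741])
pick([*(H-.046*n),.29],-61.7,0,0,0)"
```

```text
shift [ 0.0232 -0.0254  0.0024] turn [ 0.0001 -0.0054 -0.0031]
```

>>> carry_out:
  targets:
    - {"hand": 10, "x": 0.023, "y": -0.025, "z": 0.002, "ax": 0, "ay": -0.005, "az": 0}
    - {"hand": 10, "x": 0.023, "y": -0.025, "z": 0.05, "ax": 0, "ay": -0.005, "az": 0}
    - {"hand": 10, "x": 0.023, "y": -0.025, "z": 0.107, "ax": 0, "ay": -0.005, "az": 0}
    - {"hand": 10, "x": 0.023, "y": -0.025, "z": 0.107, "ax": 0, "ay": -0.005, "az": 0}
    - {"hand": 40, "x": 0.023, "y": -0.025, "z": 0.107, "ax": 0, "ay": -0.005, "az": 0}
    - {"hand": 40, "x": 0.023, "y": -0.025, "z": 0.107, "ax": 0, "ay": -0.005, "az": 0}
    - {"hand": 40, "x": 0.023, "y": -0.025, "z": 0.05, "ax": 0, "ay": -0.005, "az": 0}
    - {"hand": 50, "x": 0.023, "y": -0.025, "z": -0.01, "ax": 0, "ay": -0.005, "az": 0}

```text
t: 24.65
tool_pos: [0.5877, 0.0442, 0.4694]
orientation: [3.045, 0.767, -0.007]
force: [1.1, 0.2, 0.1]
opening: 0.0431
gripper_force: 0.0
```

>>> carry_out:
  targets:
    - {"hand": 50, "x": -0.06, "y": 0.03, "z": 0, "ax": 0, "ay": 0, "az": 0}
    - {"hand": 50, "x": -0.12, "y": 0.06, "z": 0, "ax": 0, "ay": 0, "az": 0}
    - {"hand": 50, "x": -0.17, "y": 0.09, "z": 0, "ax": 0, "ay": 0, "az": 0}
    - {"hand": 50, "x": -0.2, "y": 0.11, "z": 0, "ax": 0, "ay": 0, "az": 0}
    - {"hand": 50, "x": -0.2, "y": 0.15, "z": 0, "ax": 0, "ay": 0, "az": 0}
    - {"hand": 50, "x": -0.2, "y": 0.15, "z": 0, "ax": 0, "ay": 0, "az": 0}

```text
t: 25.4
tool_pos: [0.483, -0.1847, 0.4695]
orientation: [3.044, 0.762, -0.005]
force: [0.3, 0.5, 0.1]
opening: 0.0466
gripper_force: 0.0
```

Run:
```python
from h import *
print(read_state()['tool_pos'])
toms();dark()
im,d=read_camera('scene');im2,d2=read_camera('top')
cv2.imwrite('pics/c7.png',np.hstack([cv2.resize(im[110:310,230:430],(400,400)),cv2.resize(im2[110:270,200:360],(400,400))]))
W=cloud("top",d2);n=np.array([.8805,.4741]);w=np.array([-.4741,.8805]);a=(W[...,:2]-H)@n;b=(W[...,:2]-H)@w
for lo in range(-96,0,12):
    r=[]
    for bl in range(-70,70,14):
        k=(a>lo/1e3)&(a<(lo+12)/1e3)&(b>bl/1e3)&(b<(bl+14)/1e3); r.append(round(float(np.median(W[k][:,2]))*1000) if k.any() else -1)
    print(lo,r)
```

```text
[ 0.48298557 -0.18471326  0.46948494]
top [270.6 189.8] 48 [[0.6201 0.0897 0.014 ]]
hnd ((456.5172119140625, -126.91678619384766), (18.39499855041504, 91.59274291992188), 62.60291290283203) 0.0532728470718874
hnd ((482.39404296875, -354.1008605957031), (17.0461368560791, 92.80055236816406), 65.80281066894531) 0.053766684834646195
-96 [140, 146, 140, 142, 141, 140, 141, 139, 143, 145]
-84 [131, 129, 130, 132, 131, 131, 131, 128, 131, 132]
-72 [114, 113, 114, 115, 115, 115, 116, 114, 117, 117]
-60 [99, 100, 100, 101, 99, 98, 100, 101, 100, 103]
-48 [84, 84, 83, 83, 85, 83, 83, 85, 84, 85]
-36 [67, 68, 68, 69, 67, 68, 66, 70, 70, 66]
-24 [55, 53, 55, 52, 53, 54, 53, 53, 54, 54]
-12 [62, 62, 61, 59, 63, 60, 39, 36, 41, 37]
```

View pics/c7.png

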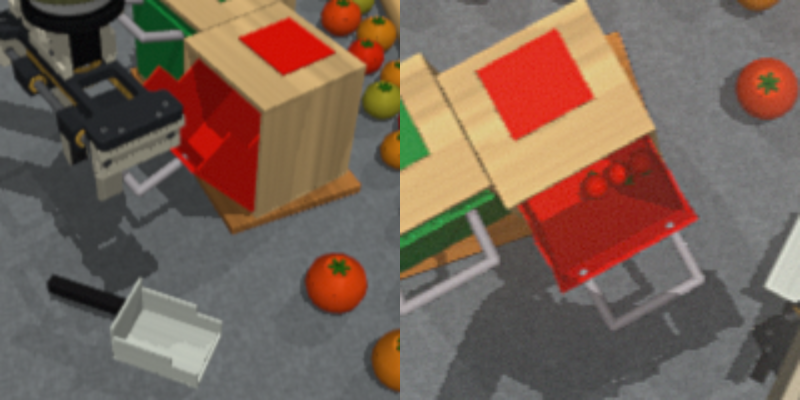

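All three tomatoes are in the bin, at (597,186), (618,174) and (641,163) in the crop. The bin is open, the scoop stands upright and empty, and the arm is clear, so I'm handing in.

```bash
python3 -c "
from plant import *
print(robot.close_job())"
```

```text
the job is handed in; nothing more can be done
None
```

The job is handed in with the red bin open at its stop, all three red tomatoes in it, the scoop empty and upright at its starting spot, and the green scoop and bin left as they were; however, the tomatoes were not tipped from the scoop, because I lifted it too fast and spilled them on the bench, so I picked them up one by one with the gripper and dropped them in.

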